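# Paste a brake pad and raise it on the cam lift

### The arm

A 6-joint arm with a two-finger parallel gripper is mounted at the origin on the work surface. World frame = base frame: x ahead of the robot, y to its left, z up, the work surface at z = 0. Lengths are in m, angles in rad, forces in N, time in s.
With the tool pointing down it reaches from about 0.375 to 0.9 m from the base axis. Payload 3.1 kg.
Tool frame: the origin (TCP) lies midway between the tips of the shut fingers; the grasp point (between the pads) lies 19 mm behind it; x points along the fingers, z is the direction in which the jaws open and shut, and the axes are right-handed (so a half turn about x gives the same grasp; the last joint's range is limited). The gripper opens to 87 mm and grips with 3 to 60 N. Pads are 19 mm wide; open, the fingers measure 117 mm over their backs; the gripper's body (75 mm by 190 mm) begins 51 mm behind the grasp point.
Start: joints at [0.941, 0.527, 1.433, -0, 1.181, -0.178], TCP at [0.273, 0.562, 0.223] pointing down, gripper open.
Joint ranges: [-3.08, 3.08], [-0.75, 2.2], [0.22, 2.44], [-1.43, 4.57], [0, 2.65], [-2.85, 2.85]. Speed limits (rad/s): [2.79, 2.79, 3.14, 3.14, 3.14, 3.14].

### API

Orientations are given as a unit quaternion [x, y, z, w].
In Python, from rig import robot, optics, workorder gives the robot as it stands.
- The arm moves only by the tool arm_command, never from a script. Its argument "plan" is a list of rows, each a list of 7 numbers: the shift along the tool's x, y, z in cm, then the turn, a rotation vector about the tool's x, y, z in rad, then the finger opening in cm, from 0 to 8.7. In form: [[x, y, z, ax, ay, az, gripper], ...]. A call has 1 to 12 rows; each row shifts and turns the pose as measured when the row begins, along the tool's axes as they then stand; what a row does not reach is not made up. A row lasts 1/8 s, in which the tool goes at most 62.5 mm and 10.7 degrees, less where a joint would pass 70% of its speed; a pose out of reach is approached as far as the arm can. A call with a gripper value outside its range is refused whole. The fingers move at their own pace and stop on an object; "grip_force" is the grip in N (left out, the last holds). Time passes only in rows, so rows that do not move let the fingers close. It gives the time, the measured TCP pose, the force and the opening at its end, in the units of the state.
- robot.get_obs(): the state, without advancing time (a new reading comes with each control period).
- optics.camera(name): name is "side" or "top"; returns (picture, depth): 420x560x3 uint8, blue, green, red; 420x560 float32, m along the optical axis (not along the pixel's ray), 0 where there is no reading.
- optics.camera_info(name): a dict with "mtx" (3x3 intrinsics, pixels), "k1" (the pictures are not rectified: a ray, as slopes to the right and down, at radius r is drawn at 1 + k1 r^2 times it, then the intrinsics apply), "position" and "rotation" of the camera in the world. Camera axes: x right, y down, z forward; pixel columns grow to the right and rows downward; lengths in m; the calibration is good to about 2 mm. A picture is of the moment at which its call begins. camera_info takes no time and is no camera call.
- workorder.hand_in(): hands the job in, once; it reports no verdict.
The state is a dict: "time": time; "q": joint angles; "joint_velocities": joint speeds; "joint_torque": joint torques, N m; "position": TCP position; "tool_rot": TCP orientation; "ft_force": force on the tool from outside, world axes, zero at the start; "moment": the same for the moment, N m; "grip_width": finger opening in m.
Only numpy, scipy, OpenCV 4.12 (cv2) and the standard library are available. Lean on these libraries where they do the work, as an engineer would, in place of code of your own. Each camera call takes 0.05 s, during which the arm holds its last target. There are 200 camera calls.

### The job

Dip the bristles of the standing brush well into the low open paste pot, dab them on the steel back of the brake pad lying in the lift nest, and stand the brush back in its cup. Then take the nest's cam lever by its black handle and turn it up to the point of highest lift, where the lever stands straight up; finish there still holding the handle, because the sprung lever falls back if it is let go. Do not disturb the other things on the counter.

Things in the scene. Friction and masses are not known exactly. Their poses are not given: they have to be found in the camera images.
- nest: Lift nest, fixed: grey base plate 200 x 220 x 12, two cheeks and a steel top plate 100 (x) x 160 (y), 120 mm above the counter, with a window 54 x 114 where the pad lies on a lift plate moved by an eccentric on the lever's shaft. Origin: centre of the underside. x points away from the side on which the lever rests, y along the shaft to the lever (which swings in the plane y = +120), z up.
- lever (a joint): Angle of the cam lever, rad. 0 = at rest: it points to the nest's -x side, 20 deg above level. Grows as the handle swings up and over towards +x; at 1.22 the lever stands straight up and the lift is highest (12.8 mm over rest); it can be turned past, to 2.1, and the lift drops again. Spring and weight pull it back to 0 (3 to 8 N at the handle).
- lever_hinge (a point): Point on the shaft axis in the plane of the lever, 50 mm above the counter; the handle's axis circles it at a radius of 160 mm, the handle's centre lying 45 mm farther along the nest's +y.
- handle: Black cylindrical handle, 26 mm in diameter, 70 long, that revolves freely on a spindle at the end of the cam lever; its axis (its y) is parallel to the shaft and it stands out on the side away from the nest. Origin: its centre, 105 mm above the counter at rest and 210 mm with the lever straight up. It can be pinched across from above, clear of the lever's steel rod (13 mm), and turns between the fingers.
- pad_back (a point): Centre of the upper face of the brake pad, the steel back plate 50 x 110 (long side along the nest's y), pad 16 thick. At rest this face is flush with the nest plate, 120 mm above the counter. The pad is loose and rises with the lift plate under it.
- brush_handle (a point): Centre of the round wooden handle (19 mm in diameter, 80 long) of the paste brush, 120 mm above the tip of its bristles. The brush is 160 long, about 90 g, and stands upright, bristles down, in the cup; its z axis runs from the tip to the handle's end. The handle centre is then 126 mm above the counter.
- brush_tip (a point): Centre of the flat lower end of the brush's stiff round bristles (22 mm in diameter, 36 long; ferrule above them 25 mm in diameter).
- cup: Brush cup, fixed: narrow grey tube, 44 mm outside, 34 mm bore, rim 60 mm above the counter, inner floor 6 mm above it, on a round foot 84 mm wide. Origin: centre of the underside.
- pot: Paste pot, loose, 400 g: low wide round steel pot, 80 mm across the rim, wall 3 mm, 45 high, inner floor 4 mm up. Origin: centre of the underside.
- weight: Bystander: square iron weight with a knob on top, 64 x 64 x 62. Origin: centre of the underside.
- drift: Bystander: copper drift, a round bar 18 mm in diameter and 150 long, lying along its x axis. Origin: centre of the underside.
- holder: Bystander: yellow plastic pad holder 130 x 130, 55 high with the pads standing in it. Origin: centre of the underside.
- bin: Bystander, fixed: blue parts bin 140 x 190 x 85 with a steel funnel seated in it, top of the funnel 145 mm above the counter. Origin: centre of the underside.
There are look-alikes about, which are no part of the job. Leave any red or yellow look-alike of the part that bears brush_handle alone.

How it is judged:
By the outcome, as a careful person would: the job done as asked, in the order asked, and still so for the second after the job is handed in, while the arm keeps its last pose, push and grip.
It also fails if it takes over 61 s, if anything falls off the work surface, if the arm or the gripper's body presses on something with over 40 N, if the wrist force passes 120 N, or if a joint passes its speed limit or range.

## Working session

There is one attempt and no reset: what is moved stays moved. The work goes in short steps, Python scripts to look and compute and a tool call to move; the robot and the scene stay as the last step left them, time stands still between calls to the robot, and variables do not carry over. Pictures are saved under pics/ and viewed, about 8 in all and at most 12, crops included, and the job is handed in when it is done.

Besides the shell and the picture viewer there is one more tool, called after "Call:" by a JSON object that holds its "fn" and its "kwargs", one argument or row to a line. arm_command: Moves the arm, as the interface text tells. Its arguments: {"type":"object","properties":{"plan":{"type":"array"},"grip_force":{"type":"number"}},"required":["plan"]}

```bash
mkdir -p pics; ls; python3 - <<'E'
from rig import robot, optics
import cv2, numpy as np
print(robot.get_obs())
for n in("side","top"):
    p,d=optics.camera(n); cv2.imwrite(f"pics/{n}0.png",p); np.save(f"pics/{n}0.npy",d); print(n,optics.camera_info(n))
E
```

```text
pics
{'time': 0.0, 'q': array([ 9.40503593e-01,  5.28465289e-01,  1.43391367e+00, -1.28518810e-05,
        1.18135270e+00, -1.78513509e-01]), 'joint_velocities': array([-0.00075971, -0.00027753, -0.00181704, -0.00054982, -0.00078841,
       -0.00101384]), 'joint_torque': array([-1.60091059e-05, -4.40025187e+01, -1.76596588e+01,  6.34339848e-02,
        5.80392906e-02, -1.50020733e-04]), 'position': array([0.272403  , 0.56170515, 0.22156854]), 'tool_rot': array([-0.37559725,  0.59998356,  0.37502703,  0.59858263]), 'ft_force': array([ 1.2546519 ,  0.54845955, -0.15208767]), 'moment': array([ 0.03831726, -0.01986659, -0.03081438]), 'grip_width': 0.08701969263610607}
side {'mtx': array([[492.2460601 ,   0.        , 283.44728543],
       [  0.        , 492.2460601 , 214.8307324 ],
       [  0.        ,   0.        ,   1.        ]]), 'k1': -0.06337136861465469, 'position': array([0.30383543, 0.87477591, 1.12999604]), 'rotation': array([-0.13003549,  0.92322459, -0.35876639,  0.04509776])}
top {'mtx': array([[530.44162419,   0.        , 278.62956005],
       [  0.        , 530.44162419, 208.03836002],
       [  0.        ,   0.        ,   1.        ]]), 'k1': -0.0454607325108424, 'position': array([0.35180414, 0.00717171, 1.40262762]), 'rotation': array([-0.7028444 ,  0.70695805, -0.05445188,  0.05705307])}
```

View pics/side0.png

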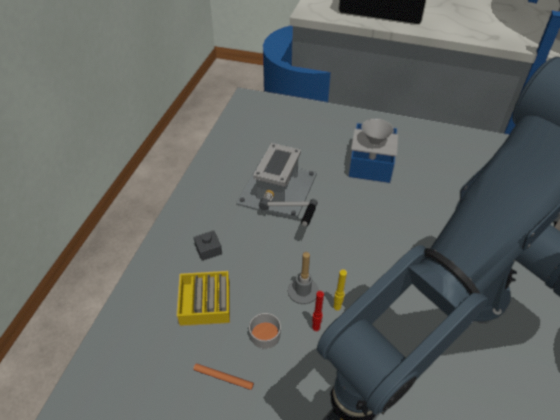

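View pics/top0.png

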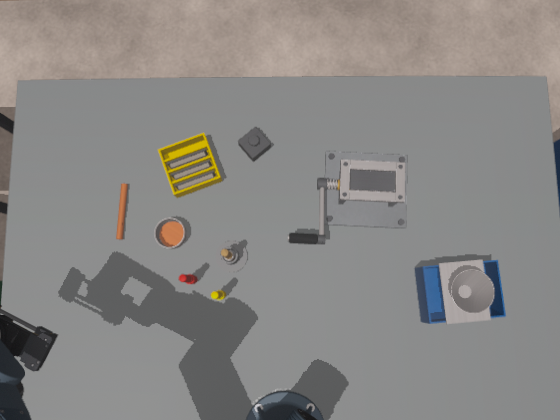

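The side view shows the wooden brush at (306,268), in its cup at (303,288). The pot is at (265,331), the nest at (277,165) and the lever handle at (308,212). In the top view the brush is at (228,254), the pot at (171,233), the pad at (373,181) and the handle at (304,238).

Candidates for the brush: wood (306,268), red (318,310) and yellow (341,288). I choose the wooden one, which stands in the grey cup. The red and yellow ones are look-alikes.

```bash
cat > h.py <<'E'
import numpy as np, cv2
from scipy.spatial.transform import Rotation as R
from rig import robot, optics
def rays(n,uv):
    c=optics.camera_info(n); K=c["mtx"]
    p=cv2.undistortPoints(np.array(uv,float).reshape(-1,1,2),K,np.array([c["k1"],0,0,0,0.])).reshape(-1,2)
    return c["position"],R.from_quat(c["rotation"]).as_matrix(),np.c_[p,np.ones(len(p))]
def plane(n,uv,z):
    o,M,r=rays(n,uv); w=r@M.T; return o+w*((z-o[2])/w[:,2])[:,None]
def cloud(n,d,uv):
    o,M,r=rays(n,uv); uv=np.array(uv,int); return o+(r*d[uv[:,1],uv[:,0]][:,None])@M.T
def tri(a,b):
    o1,M,r=rays("side",[a]); d1=(r@M.T)[0]; o2,M,r=rays("top",[b]); d2=(r@M.T)[0]
    s=np.linalg.lstsq(np.c_[d1,-d2],o2-o1,rcond=None)[0]; p,q=o1+s[0]*d1,o2+s[1]*d2
    return (p+q)/2,np.linalg.norm(p-q)
def mask_uv(m,box):
    x0,y0,x1,y1=box; v,u=np.nonzero(m[y0:y1,x0:x1]); return np.c_[u+x0,v+y0]
E
python3 - <<'E'
from h import *
np.set_printoptions(precision=4,suppress=True)
P={n:cv2.imread(f"pics/{n}0.png") for n in("side","top")}; D={n:np.load(f"pics/{n}0.npy") for n in P}
print("table",plane("top",[[280,200]],0),cloud("top",D["top"],[[280,300]]),cloud("side",D["side"],[[250,250]]))
def obj(name,f,bs,bt):
    for n,b in(("side",bs),("top",bt)):
        im=P[n].astype(int); hsv=cv2.cvtColor(P[n],cv2.COLOR_BGR2HSV)
        uv=mask_uv(f(hsv),b); c=cloud(n,D[n],uv)
        print(name,n,len(uv),"uv",uv.mean(0),"med",np.median(c,0),"lo",np.percentile(c,3,0),"hi",np.percentile(c,97,0))
        (cx,cy),(w,h),a=cv2.minAreaRect(uv.astype(np.float32)); print("   rect",cx,cy,w,h,a)
obj("wood",lambda h:(h[...,1]>90)&(h[...,0]<25)&(h[...,2]>70),(290,245,314,285),(215,240,240,265))
obj("paste",lambda h:(h[...,1]>120)&(h[...,0]<25)&(h[...,2]>90),(245,312,286,350),(150,215,190,252))
obj("handle",lambda h:(h[...,2]<45),(295,195,325,235),(285,228,325,248))
obj("padback",lambda h:(h[...,2]<100),(262,148,294,176),(346,168,400,194))
big=np.hstack([cv2.resize(P["side"][140:350,230:350],None,fx=3,fy=3,interpolation=2)[:600],cv2.resize(P["top"][140:270,280:415],None,fx=3,fy=3,interpolation=2)] if 0 else [cv2.resize(P["side"][140:340,230:350],(360,600),interpolation=2),np.vstack([cv2.resize(P["top"][145:245,285:415],(429,330),interpolation=2),cv2.resize(P["top"][205:287,145:275],(429,270),interpolation=2)])])
cv2.imwrite("pics/crop1.png",big)
E
```

```text
table [[0.5969 0.0079 0.    ]] [[0.3321 0.0095 0.0011]] [[0.6292 0.0418 0.0022]]
wood side 143 uv [305.035  265.0769] med [0.4441 0.1434 0.1321] lo [0.4375 0.1353 0.0816] hi [0.4508 0.1461 0.1683]
   rect 304.8310852050781 265.027587890625 6.1453657150268555 24.332326889038086 4.763641834259033
wood top 57 uv [225.4386 253.1754] med [0.4435 0.137  0.1633] lo [0.4372 0.1302 0.0865] hi [0.4513 0.1462 0.1702]
   rect 226.00001525878906 253.50001525878906 10.60660171508789 6.363961219787598 45.0
paste side 316 uv [264.6741 330.7563] med [0.5093 0.2826 0.0056] lo [0.4829 0.2619 0.0014] hi [0.536  0.3032 0.0098]
   rect 264.5000305175781 331.0000305175781 19.091880798339844 20.50609588623047 45.0
paste top 446 uv [171.1794 233.4081] med [0.5084 0.2969 0.0059] lo [0.4794 0.2708 0.0006] hi [0.5357 0.3233 0.012 ]
   rect 171.0 233.5 23.0 22.0 90.0
handle side 136 uv [308.5    213.0368] med [ 0.4801 -0.0449  0.1164] lo [ 0.4717 -0.08    0.1092] hi [ 0.4918 -0.0161  0.1216]
   rect 308.7000427246094 213.10003662109375 7.602630138397217 20.124608993530273 26.56505012512207Traceback (most recent 
[... 248 characters left out ...]
in rays
    p=cv2.undistortPoints(np.array(uv,float).reshape(-1,1,2),K,np.array([c["k1"],0,0,0,0.])).reshape(-1,2)
      ~~~~~~~~~~~~~~~~~~~^^^^^^^^^^^^^^^^^^^^^^^^^^^^^^^^^^^^^^^^^^^^^^^^^^^^^^^^^^^^^^^^^^^
cv2.error: OpenCV(4.12.0) /io/opencv/modules/calib3d/src/undistort.dispatch.cpp:347: error: (-215:Assertion failed) CV_IS_MAT(_src) && CV_IS_MAT(_dst) && (_src->rows == 1 || _src->cols == 1) && (_dst->rows == 1 || _dst->cols == 1) && _src->cols + _src->rows - 1 == _dst->rows + _dst->cols - 1 && (CV_MAT_TYPE(_src->type) == CV_32FC2 || CV_MAT_TYPE(_src->type) == CV_64FC2) && (CV_MAT_TYPE(_dst->type) == CV_32FC2 || CV_MAT_TYPE(_dst->type) == CV_64FC2) in function 'cvUndistortPointsInternal'
```

```bash
cat > m2.py <<'E'
from h import *
np.set_printoptions(precision=4,suppress=True)
P={n:cv2.imread(f"pics/{n}0.png") for n in("side","top")}; D={n:np.load(f"pics/{n}0.npy") for n in P}
def region(n,b):
    x0,y0,x1,y1=b; g=np.mgrid[x0:x1,y0:y1].reshape(2,-1).T; return g,cloud(n,D[n],g)
for n,b in(("side",(258,142,304,188)),("top",(335,155,410,207))):
    g,c=region(n,b); k=(c[:,2]>.112)&(c[:,2]<.13); q=c[k]
    (cx,cy),(w,h),a=cv2.minAreaRect((q[:,:2]*1000).astype(np.float32)); print("nest plate",n,k.sum(),q[:,2].mean(),cx,cy,w,h,a)
for n,b in(("side",(245,310,288,352)),("top",(150,213,192,254))):
    g,c=region(n,b); k=(c[:,2]>.036)&(c[:,2]<.052); q=c[k]
    print("pot rim",n,k.sum(),cv2.minEnclosingCircle((q[:,:2]*1000).astype(np.float32)),q[:,2].max())
for n,b in(("side",(285,245,322,303)),("top",(212,237,248,272))):
    g,c=region(n,b)
    for lo,hi in((.005,.02),(.05,.066),(.08,.1),(.1,.12),(.12,.14),(.14,.16),(.16,.172)):
        k=(c[:,2]>lo)&(c[:,2]<hi); q=c[k]
        if len(q): print("brush",n,lo,len(q),q[:,:2].mean(0),q[:,:2].min(0),q[:,:2].max(0))
for n,b in(("side",(292,190,328,240)),("top",(283,226,325,250))):
    g,c=region(n,b); k=(c[:,2]>.085)&(c[:,2]<.14)&(P[n][g[:,1],g[:,0]].max(1)<60); q=c[k]
    print("handle",n,len(q),q[:,2].max(),cv2.minAreaRect((q[:,:2]*1000).astype(np.float32)))
S=P["side"][140:340,230:350]; T=P["top"]
cv2.imwrite("pics/crop1.png",np.hstack([cv2.resize(S,(360,600),interpolation=2),np.vstack([cv2.resize(T[145:245,285:415],(429,330),interpolation=2),cv2.resize(T[205:287,145:275],(429,270),interpolation=2)])]))
E
python3 m2.py
```

```text
nest plate side 1187 0.12136586629909354 624.1449584960938 -222.87991333007812 167.78709411621094 103.35173797607422 86.47998809814453
nest plate top 2555 0.12001056069882059 623.7685546875 -220.19837951660156 160.39691162109375 102.6395263671875 86.85621643066406
pot rim side 215 ((506.8283996582031, 293.62335205078125), 42.01769256591797) 0.04989198348856294
pot rim top 154 ((506.4693908691406, 295.4784240722656), 40.37286376953125) 0.05190135526298989
brush side 0.005 401 [0.4498 0.1268] [ 0.4028 -0.0244] [0.5327 0.1775]
brush side 0.05 113 [0.4464 0.144 ] [0.4252 0.1167] [0.4684 0.1589]
brush side 0.08 38 [0.4439 0.1427] [0.4348 0.135 ] [0.4544 0.1472]
brush side 0.1 32 [0.4438 0.143 ] [0.4363 0.1361] [0.4524 0.146 ]
brush side 0.12 47 [0.4295 0.1678] [0.3806 0.1332] [0.4526 0.2451]
brush side 0.14 78 [0.4162 0.1914] [0.3813 0.1362] [0.4545 0.2452]
brush side 0.16 62 [0.4265 0.1699] [0.3834 0.1288] [0.4529 0.2428]
brush top 0.005 418 [0.4465 0.1374] [0.4076 0.0955] [0.4974 0.1884]
brush top 0.05 84 [0.4453 0.1338] [0.4281 0.1172] [0.467  0.1582]
brush top 0.08 10 [0.4424 0.1329] [0.4368 0.1301] [0.4515 0.1402]
brush top 0.1 8 [0.4406 0.1347] [0.4373 0.1296] [0.4473 0.1435]
brush top 0.12 6 [0.4413 0.1319] [0.4382 0.1303] [0.4482 0.1353]
brush top 0.14 7 [0.441 0.134] [0.4369 0.1298] [0.4487 0.1418]
brush top 0.16 44 [0.4452 0.1386] [0.4383 0.1301] [0.4531 0.1465]
handle side 163 0.1224432354743914 ((482.1060485839844, -49.70680236816406), (73.1297378540039, 24.7952880859375), 83.91205596923828)
handle top 239 0.1236146493872734 ((483.1795654296875, -48.69538497924805), (66.18584442138672, 23.083425521850586), 86.85291290283203)
```

View pics/crop1.png

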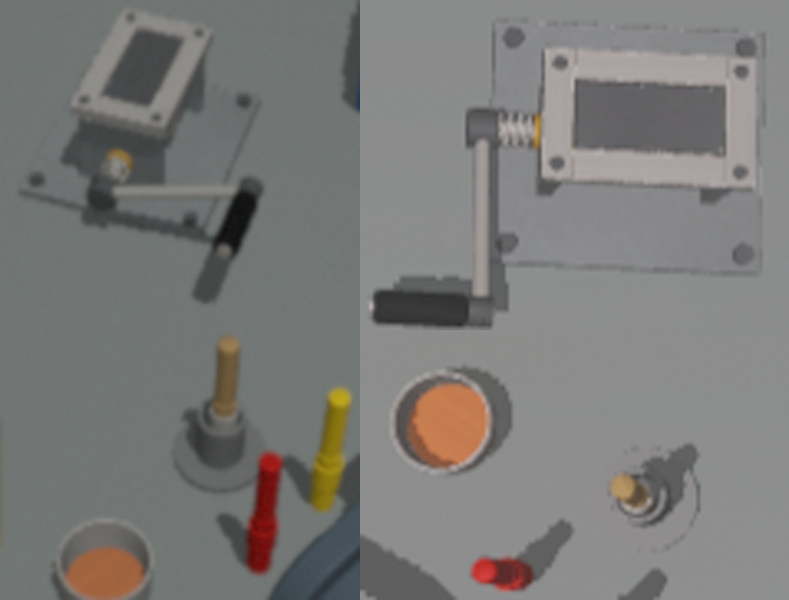

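Crop check: the wooden brush stands in the grey cup, and red and yellow lie clear of it. The pad, the black handle (outer end towards world +y) and the orange pot are all confirmed. Next I work out the first move.

```bash
cat >> h.py <<'E'
np.set_printoptions(precision=4,suppress=True)
def goal_rot(yaw):  # jaw axis (tool z) along yaw in the counter plane, tool x down
    z=np.array([np.cos(yaw),np.sin(yaw),0]); x=np.array([0,0,-1.]); return np.c_[x,np.cross(z,x),z]
def delta(p,yaw):
    o=robot.get_obs(); M=R.from_quat(o["tool_rot"]).as_matrix()
    print("t",o["time"],"pos",o["position"],"F",o["ft_force"],"w",o["grip_width"],"q6",o["q"][5])
    print(" shift cm(tool)",M.T@(np.array(p)-o["position"])*100,"turn",R.from_matrix(M.T@goal_rot(yaw)).as_rotvec())
    print(" jaw axis",M[:,2],"x",M[:,0])
E
python3 - <<'E'
from h import *
print("red base/top",plane("top",[[193,280],[183,278]],.0)[0],plane("top",[[183,278]],.16))
print("yellow",plane("top",[[214,295]],.16))
print(goal_rot(-.055)[:,1])
for y in(-.055,np.pi-.055,-.4,-.6): delta([.445,.138,.22],y)
E
```

```text
red base/top [0.385  0.2378 0.    ] [[0.3859 0.235  0.16  ]]
yellow [[0.3465 0.1621 0.16  ]]
[0.055  0.9985 0.    ]
t 0.1 pos [0.2724 0.5618 0.2217] F [ 0.5501  0.3681 -0.3806] w 0.0870010545482526 q6 -0.17850941799266862
 shift cm(tool) [  0.2133 -34.026  -30.5899] turn [ 1.174  -0.0019  0.0008]
 jaw axis [ 0.4366  0.8997 -0.0019] x [-0.0012 -0.0016 -1.    ]
t 0.1 pos [0.2724 0.5618 0.2217] F [ 0.5501  0.3681 -0.3806] w 0.0870010545482526 q6 -0.17850941799266862
 shift cm(tool) [  0.2133 -34.026  -30.5899] turn [-1.9676 -0.0009 -0.0022]
 jaw axis [ 0.4366  0.8997 -0.0019] x [-0.0012 -0.0016 -1.    ]
t 0.1 pos [0.2724 0.5618 0.2217] F [ 0.5501  0.3681 -0.3806] w 0.0870010545482526 q6 -0.17850941799266862
 shift cm(tool) [  0.2133 -34.026  -30.5899] turn [ 1.519  -0.0018  0.0012]
 jaw axis [ 0.4366  0.8997 -0.0019] x [-0.0012 -0.0016 -1.    ]
t 0.1 pos [0.2724 0.5618 0.2217] F [ 0.5501  0.3681 -0.3806] w 0.0870010545482526 q6 -0.17850941799266862
 shift cm(tool) [  0.2133 -34.026  -30.5899] turn [ 1.719  -0.0018  0.0014]
 jaw axis [ 0.4366  0.8997 -0.0019] x [-0.0012 -0.0016 -1.    ]
```

Call:
{"fn": "arm_command", "kwargs": {
  "plan": [
    [0,0,0,0.168,0,0,8.7],
    [0,0,0,0.168,0,0,8.7],
    [0,0,0,0.168,0,0,8.7],
    [0,0,0,0.168,0,0,8.7],
    [0,0,0,0.168,0,0,8.7],
    [0,0,0,0.168,0,0,8.7],
    [0,0,0,0.168,0,0,8.7],
    [0,-5,2.4,0,0,0,8.7],
    [0,-5,2.4,0,0,0,8.7],
    [0,-5,2.4,0,0,0,8.7],
    [0,-5,2.4,0,0,0,8.7]
  ],
  "grip_force": 35
}}

```text
time: 1.48
position: [0.3476, 0.3488, 0.2168]
tool_rot: [0.028, 0.709, -0.035, 0.704]
ft_force: [0.7, 0.8, -0.4]
grip_width: 0.0868
```

```bash
python3 -c "
from h import *
delta([.445,.138,.20],-.055)"
```

```text
t 1.475 pos [0.3476 0.3488 0.2168] F [ 0.6834  0.8226 -0.3635] w 0.08675726487957199 q6 0.6542136409754677
 shift cm(tool) [  1.809  -20.1123  11.591 ] turn [-0.0342 -0.0058  0.0095]
 jaw axis [ 0.996  -0.0891 -0.0056] x [-0.0065 -0.0091 -0.9999]
```

Call:
{"fn": "arm_command", "kwargs": {
  "plan": [
    [0,-5,2.9,-0.03,0,0,8.7],
    [0,-5,2.9,0,0,0,8.7],
    [0,-5,2.9,0,0,0,8.7],
    [0,-4,2.3,0,0,0,8.7],
    [0,0,0,0,0,0,8.7]
  ]
}}

```text
time: 2.1
position: [0.4479, 0.1422, 0.2174]
tool_rot: [0.019, 0.709, -0.026, 0.705]
ft_force: [0.1, 0.0, -0.2]
grip_width: 0.0869
```

```bash
python3 - <<'E'
from h import *
delta([.445,.138,.117],-.055)
for n in("side","top"):
    p,d=optics.camera(n); cv2.imwrite(f"pics/{n}1.png",p)
E
```

```text
t 2.1 pos [0.4479 0.1422 0.2174] F [ 0.0779  0.0075 -0.1507] w 0.08690776610105519 q6 0.14393015284075103
 shift cm(tool) [10.0437 -0.3313 -0.2008] turn [-0.0081 -0.0058  0.01  ]
 jaw axis [ 0.998  -0.0631 -0.0057] x [-0.0064 -0.0097 -0.9999]
```

Call:
{"fn": "arm_command", "kwargs": {
  "plan": [
    [0,-0.33,-0.2,-0.008,-0.006,0.01,8.7],
    [2.5,0,0,0,0,0,8.7],
    [2.5,0,0,0,0,0,8.7],
    [2.5,0,0,0,0,0,8.7],
    [2.3,0,0,0,0,0,8.7],
    [0,0,0,0,0,0,8.7]
  ]
}}

```text
time: 2.95
position: [0.4381, 0.148, 0.1174]
tool_rot: [0.014, 0.708, -0.012, 0.706]
ft_force: [-1.0, 0.2, 0.2]
grip_width: 0.0872
```

```bash
python3 - <<'E'
from h import *
delta([.445,.138,.117],-.055)
p,d=optics.camera("side"); cv2.imwrite("pics/side2.png",cv2.resize(p[180:340,220:380],(600,600),interpolation=2))
E
```

```text
t 2.95 pos [0.4381 0.148  0.1174] F [-0.9984  0.2499  0.1902] w 0.08718063251092573 q6 0.11359536328918525
 shift cm(tool) [ 0.037  -0.973   0.7241] turn [ 0.0188 -0.0021 -0.003 ]
 jaw axis [ 0.9993 -0.0362 -0.0021] x [-0.0019  0.0031 -1.    ]
```

View pics/side2.png

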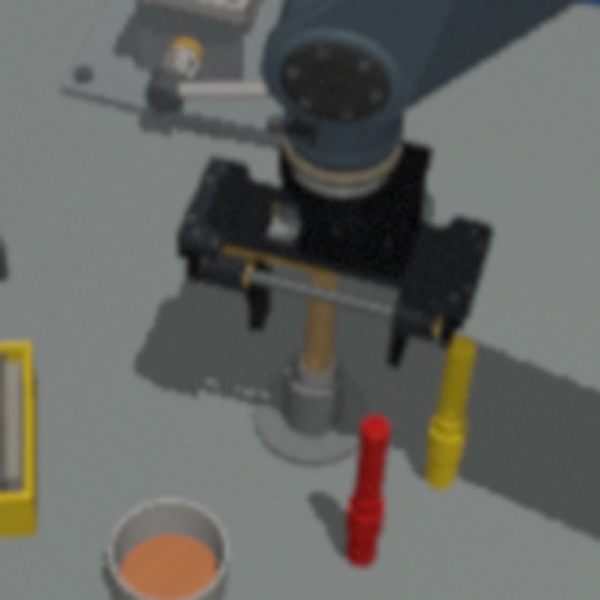

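The brush at (320,320) stands between the open fingers and yellow is clear. I'm about 1 cm off in y, so I correct that and close.

Call:
{"fn": "arm_command", "kwargs": {
  "plan": [
    [0,-0.97,0.72,0.018,-0.002,-0.003,8.7],
    [0,0,0,0,0,0,8.7]
  ]
}}

```text
time: 3.25
position: [0.4473, 0.1383, 0.12]
tool_rot: [0.019, 0.705, -0.019, 0.709]
ft_force: [-0.2, -0.0, -0.1]
grip_width: 0.0871
```

```bash
python3 -c "
from h import *
delta([.445,.138,.117],-.055)"
```

```text
t 3.25 pos [0.4473 0.1383 0.12  ] F [-0.151  -0.0189 -0.1445] w 0.08712829107175137 q6 0.11414039983599471
 shift cm(tool) [ 0.2943 -0.039  -0.2256] turn [ 0.0014  0.006  -0.0006]
 jaw axis [ 0.9985 -0.0536  0.006 ] x [ 0.0061  0.0003 -1.    ]
```

Call:
{"fn": "arm_command", "kwargs": {
  "plan": [
    [0.3,0,-0.2,0,0.006,0,8.7],
    [0,0,0,0,0,0,0.5],
    [0,0,0,0,0,0,0.5],
    [0,0,0,0,0,0,0.5],
    [0,0,0,0,0,0,0.5],
    [0,0,0,0,0,0,0.5],
    [0,0,0,0,0,0,0.5],
    [0,0,0,0,0,0,0.5]
  ]
}}

```text
time: 4.25
position: [0.4457, 0.1382, 0.1179]
tool_rot: [0.02, 0.706, -0.019, 0.707]
ft_force: [-0.0, -0.2, -0.1]
grip_width: 0.0249
```

```bash
python3 -c "
from h import *
delta([.445,.138,.117],-.055)"
```

```text
t 4.25 pos [0.4457 0.1382 0.1179] F [-0.0445 -0.1781 -0.1317] w 0.02492595227571753 q6 0.11329373885319766
 shift cm(tool) [ 0.0895 -0.0261 -0.0735] turn [ 0.0007  0.0018 -0.001 ]
 jaw axis [ 0.9985 -0.0542  0.0018] x [ 0.0018  0.0009 -1.    ]
```

Call:
{"fn": "arm_command", "kwargs": {
  "plan": [
    [0,0,0,0,0,0,0.5],
    [0,0,0,0,0,0,0.5],
    [-1,0,0,0,0,0,0.5],
    [-2,0,0,0,0,0,0.5],
    [-2,0,0,0,0,0,0.5],
    [-2,0,0,0,0,0,0.5],
    [-2,0,0,0,0,0,0.5],
    [0,0,0,0,0,0,0.5]
  ]
}}

```text
time: 5.25
position: [0.4449, 0.1381, 0.2126]
tool_rot: [0.02, 0.706, -0.019, 0.707]
ft_force: [-0.4, 0.0, -1.2]
grip_width: 0.0184
```

```bash
python3 -c "
from h import *
delta([.5065,.2945,.207],-.055)"
```

```text
t 5.25 pos [0.4449 0.1381 0.2126] F [-0.3585  0.0199 -1.2264] w 0.01836540498186506 q6 0.11355779797828006
 shift cm(tool) [ 0.5791 15.9501  5.306 ] turn [ 0.0007  0.0013 -0.001 ]
 jaw axis [ 0.9985 -0.0542  0.0013] x [ 0.0014  0.0009 -1.    ]
```

Call:
{"fn": "arm_command", "kwargs": {
  "plan": [
    [0,2.6,0.88,0,0,0,0.5],
    [0,3.2,1.06,0,0,0,0.5],
    [0,3.2,1.06,0,0,0,0.5],
    [0,3.2,1.06,0,0,0,0.5],
    [0,2.6,0.9,0,0,0,0.5],
    [0,0,0,0,0,0,0.5],
    [0,0,0,0,0,0,0.5]
  ]
}}

```text
time: 6.12
position: [0.4994, 0.2852, 0.2067]
tool_rot: [0.018, 0.71, -0.021, 0.703]
ft_force: [-0.1, 0.1, -1.4]
grip_width: 0.0187
```

```bash
python3 - <<'E'
from h import *
delta([.5065,.2945,.124],-.055)
p,d=optics.camera("side"); np.save("pics/side3.npy",d); cv2.imwrite("pics/side3f.png",p); cv2.imwrite("pics/side3.png",cv2.resize(p[220:370,200:350],(600,600),interpolation=2))
E
```

```text
t 6.125 pos [0.4994 0.2852 0.2067] F [-0.1358  0.1412 -1.3549] w 0.01866598899915493 q6 0.380532681119116
 shift cm(tool) [8.2566 0.9987 0.7376] turn [-0.0007 -0.0096  0.0039]
 jaw axis [ 0.9984 -0.0557 -0.0096] x [-0.0098 -0.0034 -0.9999]
```

View pics/side3.png

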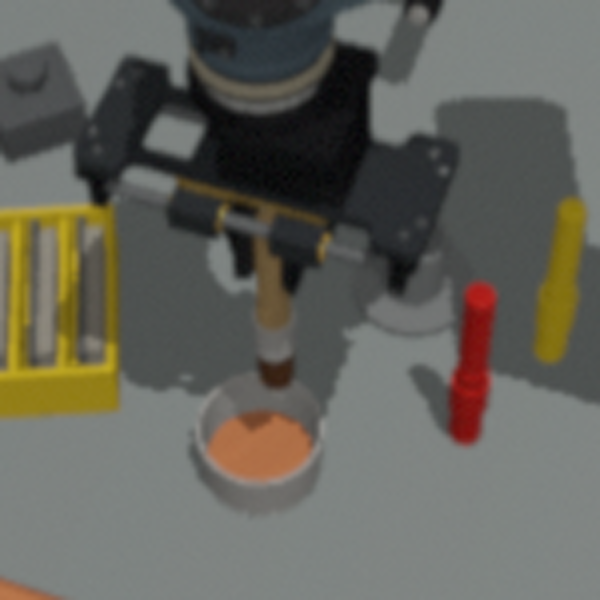

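The brush hangs straight in the grip, with its tip at crop (275,383), above the pot's far rim. I still need about 1 cm to reach the centre, then down to tip z ≈ 0.010, first above and then in.

Call:
{"fn": "arm_command", "kwargs": {
  "plan": [
    [0,1.0,0.74,0,-0.009,0.004,0.5],
    [0,0,0,0,0,0,0.5]
  ]
}}

```text
time: 6.42
position: [0.5076, 0.2939, 0.2066]
tool_rot: [0.021, 0.707, -0.02, 0.707]
ft_force: [-0.1, -0.7, -1.1]
grip_width: 0.0183
```

```bash
python3 - <<'E'
from h import *
print(plane("side",[[268.8,315.8]],.095))
delta([.5065,.2945,.120],-.055)
E
```

```text
[[0.4956 0.2888 0.095 ]]
t 6.425 pos [0.5076 0.2939 0.2066] F [-0.1111 -0.6908 -1.0856] w 0.018275157085186323 q6 0.39210456915213565
 shift cm(tool) [ 8.6623  0.0517 -0.1137] turn [-0.0031 -0.0003 -0.0003]
 jaw axis [ 0.9983 -0.0581 -0.0003] x [-0.0003  0.0003 -1.    ]
```

Call:
{"fn": "arm_command", "kwargs": {
  "plan": [
    [2,0,0,0,0,0,0.5],
    [2,0,0,0,0,0,0.5],
    [2,0,0,0,0,0,0.5],
    [1.2,0,0,0,0,0,0.5],
    [0.5,0,0,0,0,0,0.5],
    [0,0,0,0,0,0,0.5]
  ]
}}

```text
time: 7.18
position: [0.5093, 0.2929, 0.1293]
tool_rot: [0.021, 0.706, -0.021, 0.708]
ft_force: [0.1, -0.8, -1.3]
grip_width: 0.0186
```

```bash
python3 - <<'E'
from h import *
delta([.5065,.2945,.120],-.055)
E
```

```text
t 7.175 pos [0.5093 0.2929 0.1293] F [ 0.0947 -0.8311 -1.2949] w 0.01857598275795968 q6 0.3918607747980386
 shift cm(tool) [ 0.932   0.1446 -0.2957] turn [-0.0048  0.0033 -0.0011]
 jaw axis [ 0.9982 -0.0598  0.0033] x [ 0.0033  0.0009 -1.    ]
```

Call:
{"fn": "arm_command", "kwargs": {
  "plan": [
    [0.4,0.1,-0.2,0,0,0,0.5],
    [0.4,0,0,0,0,0,0.5],
    [0.3,0,0,0,0,0,0.5],
    [0,0,0,0,0,0,0.5],
    [0,0,0,0,0,0,0.5]
  ]
}}

```text
time: 7.8
position: [0.5084, 0.2946, 0.1193]
tool_rot: [0.022, 0.704, -0.02, 0.709]
ft_force: [0.4, 0.0, -0.9]
grip_width: 0.0185
```

```bash
python3 - <<'E'
from h import *
delta([.5065,.2945,.120],-.055)
p,d=optics.camera("side"); cv2.imwrite("pics/side4.png",cv2.resize(p[220:370,200:350],(600,600),interpolation=2))
E
```

```text
t 7.8 pos [0.5084 0.2946 0.1193] F [ 0.4422  0.0063 -0.859 ] w 0.018455375654983237 q6 0.3950200657670992
 shift cm(tool) [-0.0715 -0.0248 -0.1888] turn [-0.0045  0.0066 -0.0025]
 jaw axis [ 0.9982 -0.0595  0.0066] x [ 0.0067  0.0021 -1.    ]
```

View pics/side4.png

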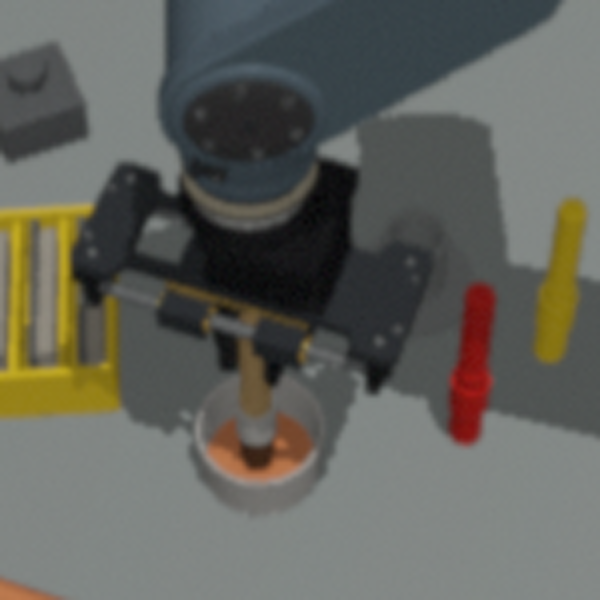

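The bristles at crop (257,455) are in the paste with no floor contact yet. I push a little deeper.

Call:
{"fn": "arm_command", "kwargs": {
  "plan": [
    [0.2,0,-0.1,0,0,0,0.5],
    [0.1,0,0,0,0,0,0.5],
    [0,0,0,0,0,0,0.5],
    [0,0,0,0,0,0,0.5]
  ]
}}

```text
time: 8.35
position: [0.5074, 0.2947, 0.1162]
tool_rot: [0.022, 0.704, -0.02, 0.709]
ft_force: [0.9, 0.2, -0.8]
grip_width: 0.0181
```

```bash
python3 - <<'E'
from h import *
delta([.5065,.2945,.27],-.055)
E
```

```text
t 8.35 pos [0.5074 0.2947 0.1162] F [ 0.8969  0.1931 -0.8167] w 0.018134551266682883 q6 0.3957372417279529
 shift cm(tool) [-15.3785   0.014    0.0136] turn [-0.0046  0.0067 -0.0025]
 jaw axis [ 0.9982 -0.0595  0.0067] x [ 0.0069  0.0022 -1.    ]
```

Call:
{"fn": "arm_command", "kwargs": {
  "plan": [
    [-2,0,0,0,0.006,0,0.5],
    [-3,0,0,0,0,0,0.5],
    [-4,0,0,0,0,0,0.5],
    [-4,0,0,0,0,0,0.5],
    [-2.5,-1,0.3,0,0,0,0.5],
    [0,-3,0.9,0,0,0,0.5],
    [0,-4,1.1,0,0,0,0.5],
    [0,-4,1.1,0,0,0,0.5],
    [0,-4,1.1,0,0,0,0.5],
    [0,-4,1.1,0,0,0,0.5],
    [0,-4,1.1,0,0,0,0.5],
    [0,-4,1.1,0,0,0,0.5]
  ]
}}

```text
time: 9.85
position: [0.5696, 0.005, 0.2765]
tool_rot: [0.02, 0.706, -0.018, 0.708]
ft_force: [0.4, -0.2, -0.4]
grip_width: 0.0182
```

```bash
python3 - <<'E'
from h import *
delta([.624,-.221,.27],-.055)
E
```

```text
t 9.85 pos [0.5696 0.005  0.2765] F [ 0.3952 -0.1818 -0.4409] w 0.0182255781188227 q6 -0.13748995954536045
 shift cm(tool) [  0.5995 -22.2841   6.6198] turn [ 0.0021  0.0029 -0.003 ]
 jaw axis [ 0.9986 -0.0528  0.0029] x [ 0.003   0.0029 -1.    ]
```

Call:
{"fn": "arm_command", "kwargs": {
  "plan": [
    [0,-4,1.2,0,0,0,0.5],
    [0,-4,1.2,0,0,0,0.5],
    [0,-4,1.2,0,0,0,0.5],
    [0,-4,1.2,0,0,0,0.5],
    [0,-3.5,1,0,0,0,0.5],
    [0,-2,0.6,0,0,0,0.5],
    [0,0,0,0,0,0,0.5]
  ]
}}

```text
time: 10.72
position: [0.6223, -0.2229, 0.275]
tool_rot: [0.022, 0.706, -0.019, 0.708]
ft_force: [0.3, -0.0, -1.3]
grip_width: 0.018
```

```bash
python3 - <<'E'
from h import *
delta([.624,-.221,.24],-.055)
E
```

```text
t 10.725 pos [ 0.6223 -0.2229  0.275 ] F [ 0.2626 -0.0491 -1.2773] w 0.0180454348849202 q6 -0.4586431547444015
 shift cm(tool) [3.5046 0.1864 0.1491] turn [-0.0024  0.0022 -0.0043]
 jaw axis [ 0.9983 -0.0574  0.0022] x [ 0.0024  0.0042 -1.    ]
```

Call:
{"fn": "arm_command", "kwargs": {
  "plan": [
    [1.5,0.1,0.1,0,0,0,0.5],
    [1.5,0,0,0,0,0,0.5],
    [0.5,0,0,0,0,0,0.5],
    [0.2,0,0,0,0,0,0.5],
    [0,0,0,0,0,0,0.5]
  ]
}}

```text
time: 11.35
position: [0.6221, -0.2157, 0.2344]
tool_rot: [0.021, 0.707, -0.016, 0.706]
ft_force: [0.8, -0.6, -1.0]
grip_width: 0.018
```

```bash
python3 - <<'E'
from h import *
delta([.624,-.221,.232],-.055)
E
```

```text
t 11.35 pos [ 0.6221 -0.2157  0.2344] F [ 0.7969 -0.5603 -1.045 ] w 0.018040618748812038 q6 -0.45577667055766224
 shift cm(tool) [ 0.2373 -0.518   0.2149] turn [ 0.0026 -0.002  -0.008 ]
 jaw axis [ 0.9986 -0.0524 -0.002 ] x [-0.0015  0.0081 -1.    ]
```

Call:
{"fn": "arm_command", "kwargs": {
  "plan": [
    [0.1,-0.2,0.2,0,0,-0.008,0.5],
    [0.2,0,0,0,0,0,0.5],
    [0.2,0,0,0,0,0,0.5],
    [0,0,0,0,0,0,0.5]
  ]
}}

```text
time: 11.85
position: [0.6252, -0.2186, 0.2322]
tool_rot: [0.018, 0.706, -0.019, 0.708]
ft_force: [-0.0, 0.4, -1.1]
grip_width: 0.018
```

```bash
python3 - <<'E'
from h import *
delta([.624,-.221,.232],-.055)
E
```

```text
t 11.85 pos [ 0.6252 -0.2186  0.2322] F [-0.0202  0.4154 -1.0691] w 0.01804640958232888 q6 -0.45111760480231755
 shift cm(tool) [ 0.0216 -0.2445 -0.111 ] turn [0.0026 0.0019 0.0026]
 jaw axis [ 0.9986 -0.0524  0.0019] x [ 0.0018 -0.0027 -1.    ]
```

Call:
{"fn": "arm_command", "kwargs": {
  "plan": [
    [0.2,0,0,0,0,0,0.5],
    [0.2,0,0,0,0,0,0.5],
    [0,0,0,0,0,0,0.5]
  ]
}}

```text
time: 12.22
position: [0.6257, -0.2191, 0.2321]
tool_rot: [0.017, 0.705, -0.02, 0.709]
ft_force: [0.3, -0.9, -0.5]
grip_width: 0.0187
```

```bash
python3 - <<'E'
from h import *
delta([.624,-.221,.232],-.055)
E
```

```text
t 12.225 pos [ 0.6257 -0.2191  0.2321] F [ 0.2881 -0.8936 -0.5423] w 0.018681038144376497 q6 -0.451111275957926
 shift cm(tool) [ 0.0142 -0.1955 -0.1645] turn [0.0023 0.0049 0.0041]
 jaw axis [ 0.9986 -0.0526  0.0049] x [ 0.0046 -0.0044 -1.    ]
```

Call:
{"fn": "arm_command", "kwargs": {
  "plan": [
    [0.4,0,0,0,0,0,0.5],
    [0.4,0,0,0,0,0,0.5]
  ]
}}

```text
time: 12.48
position: [0.6266, -0.2198, 0.2315]
tool_rot: [0.016, 0.704, -0.021, 0.71]
ft_force: [-4.8, 3.4, 19.3]
grip_width: 0.0185
```

```bash
python3 - <<'E'
from h import *
delta([.624,-.221,.232],-.055)
E
```

```text
t 12.475 pos [ 0.6266 -0.2198  0.2315] F [-4.8263  3.3937 19.3048] w 0.01850137369069854 q6 -0.4509153494773475
 shift cm(tool) [-0.0479 -0.1317 -0.248 ] turn [0.0024 0.0087 0.0068]
 jaw axis [ 0.9986 -0.0525  0.0087] x [ 0.0083 -0.0073 -0.9999]
```

Firm contact, +19 N on the pad. I lift and head back to the cup.

Call:
{"fn": "arm_command", "kwargs": {
  "plan": [
    [-2,0,0,0,0.008,0.006,0.5],
    [-2,0,0,0,0,0,0.5],
    [-1,2,-1.2,0,0,0,0.5],
    [0,3.5,-2,0,0,0,0.5],
    [0,4,-2.3,0,0,0,0.5],
    [0,4,-2.3,0,0,0,0.5],
    [0,4,-2.3,0,0,0,0.5],
    [0,4,-2.3,0,0,0,0.5],
    [0,4,-2.3,0,0,0,0.5],
    [0,4,-2.3,0,0,0,0.5],
    [0,2,-1,0,0,0,0.5],
    [0,0,0,0,0,0,0.5]
  ]
}}

```text
time: 13.98
position: [0.4418, 0.1242, 0.2762]
tool_rot: [0.02, 0.713, -0.015, 0.701]
ft_force: [0.9, 0.0, -1.0]
grip_width: 0.0183
```

```bash
python3 - <<'E'
from h import *
p,d=optics.camera("top"); cv2.imwrite("pics/top4.png",p)
delta([.446,.138,.215],-.055)
E
```

```text
t 14.025 pos [0.4422 0.1235 0.2762] F [ 0.3987  0.1084 -0.6747] w 0.018503848524195874 q6 0.06985875032720458
 shift cm(tool) [6.1254 1.4269 0.4108] turn [ 0.0042 -0.0172 -0.0068]
 jaw axis [ 0.9986 -0.0507 -0.0172] x [-0.0168  0.0077 -0.9998]
```

Call:
{"fn": "arm_command", "kwargs": {
  "plan": [
    [2,1.4,0.3,0,-0.017,-0.007,0.5],
    [2,0,0,0,0,0,0.5],
    [1,0,0,0,0,0,0.5],
    [0,0,0,0,0,0,0.5],
    [0,0,0,0,0,0,0.5]
  ]
}}

```text
time: 14.65
position: [0.447, 0.1352, 0.2251]
tool_rot: [0.019, 0.706, -0.02, 0.708]
ft_force: [0.1, -0.7, -0.9]
grip_width: 0.0183
```

```bash
python3 - <<'E'
from h import *
p,d=optics.camera("side"); cv2.imwrite("pics/side5.png",cv2.resize(p[220:320,250:350],(600,600),interpolation=2))
delta([.446,.138,.215],-.055)
E
```

```text
t 14.7 pos [0.447  0.1352 0.2252] F [-0.1467  0.5769 -0.2553] w 0.018065293877302418 q6 0.11028915362473966
 shift cm(tool) [ 1.0148  0.2705 -0.1184] turn [0.0006 0.0028 0.0013]
 jaw axis [ 0.9985 -0.0544  0.0028] x [ 0.0027 -0.0015 -1.    ]
```

View pics/side5.png

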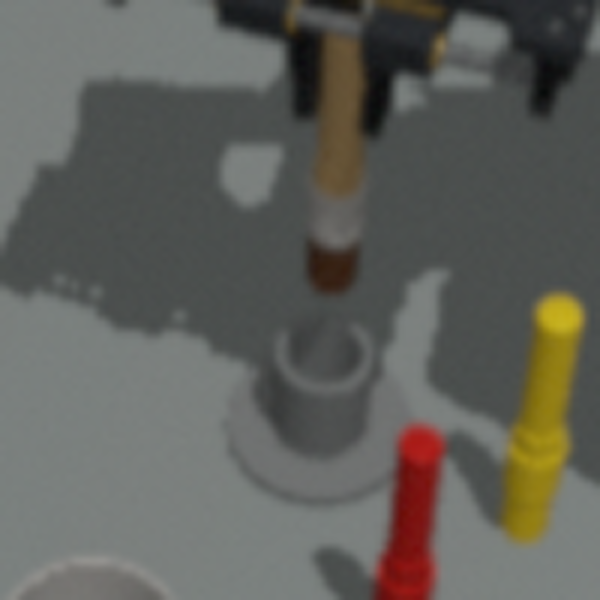

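The brush is upright over the cup, tip at crop (331,283) and rim centre at (323,355). I check the offset by ray casting and align.

Call:
{"fn": "arm_command", "kwargs": {
  "plan": [
    [0.6,0.3,-0.1,0,0,0,0.5],
    [0,0,0,0,0,0,0.5]
  ]
}}

```text
time: 14.95
position: [0.4468, 0.1383, 0.2196]
tool_rot: [0.019, 0.705, -0.02, 0.709]
ft_force: [-0.4, -0.1, -1.2]
grip_width: 0.0181
```

```bash
python3 - <<'E'
from h import *
print("rim",plane("side",[[250+323/6,220+355/6]],.06),"tip(before)",plane("side",[[250+331/6,220+278/6]],.113))
delta([.446,.138,.215],-.055)
E
```

```text
rim [[0.4456 0.1376 0.06  ]] tip(before) [[0.4451 0.1346 0.113 ]]
t 14.95 pos [0.4468 0.1383 0.2196] F [-0.3648 -0.0619 -1.2084] w 0.01807526486242484 q6 0.11757383768362897
 shift cm(tool) [ 0.46   -0.0351 -0.0769] turn [0.0001 0.0047 0.001 ]
 jaw axis [ 0.9985 -0.0549  0.0047] x [ 0.0047 -0.0013 -1.    ]
```

Call:
{"fn": "arm_command", "kwargs": {
  "plan": [
    [1.5,0,0,0,0.003,0,0.5],
    [1.5,0,0,0,0,0,0.5],
    [1.5,0,0,0,0,0,0.5],
    [0,0,0,0,0,0,0.5]
  ]
}}

```text
time: 15.45
position: [0.4466, 0.1384, 0.1715]
tool_rot: [0.019, 0.707, -0.02, 0.707]
ft_force: [0.3, -0.7, -1.0]
grip_width: 0.0182
```

```bash
python3 -c "
from h import *
delta([.446,.138,.119],-.055)"
```

```text
t 15.45 pos [0.4466 0.1384 0.1715] F [ 0.313  -0.7027 -1.0255] w 0.0182000757306636 q6 0.11710559443575143
 shift cm(tool) [ 5.2481 -0.0375 -0.0634] turn [0.0006 0.001  0.0011]
 jaw axis [ 0.9985 -0.0544  0.001 ] x [ 0.0009 -0.0012 -1.    ]
```

Call:
{"fn": "arm_command", "kwargs": {
  "plan": [
    [1.5,0,0,0,0,0,0.5],
    [1.5,0,0,0,0,0,0.5],
    [1.2,0,0,0,0,0,0.5],
    [0.5,0,0,0,0,0,0.5],
    [0.3,0,0,0,0,0,0.5],
    [0,0,0,0,0,0,0.5]
  ]
}}

```text
time: 16.2
position: [0.4487, 0.1386, 0.1207]
tool_rot: [0.019, 0.705, -0.019, 0.708]
ft_force: [-0.0, 0.0, -1.2]
grip_width: 0.0183
```

```bash
python3 -c "
from h import *
delta([.446,.138,.119],-.055)"
```

```text
t 16.2 pos [0.4487 0.1386 0.1207] F [-0.0258  0.0147 -1.2278] w 0.018268054847263793 q6 0.11725651763243525
 shift cm(tool) [ 0.1682 -0.0725 -0.2624] turn [0.001  0.0046 0.0007]
 jaw axis [ 0.9985 -0.054   0.0046] x [ 0.0046 -0.001  -1.    ]
```

Call:
{"fn": "arm_command", "kwargs": {
  "plan": [
    [0.2,-0.05,-0.25,0,0.004,0,0.5],
    [0.1,0,0,0,0,0,0.5],
    [0,0,0,0,0,0,7],
    [0,0,0,0,0,0,7],
    [0,0,0,0,0,0,7],
    [0,0,0,0,0,0,7],
    [0,0,0,0,0,0,7],
    [0,0,0,0,0,0,7]
  ]
}}

```text
time: 17.2
position: [0.4471, 0.1383, 0.1188]
tool_rot: [0.019, 0.706, -0.019, 0.708]
ft_force: [0.9, -0.7, -0.2]
grip_width: 0.0673
```

```bash
python3 -c "
from h import *
delta([.446,.138,.119],-.055)"
```

```text
t 17.2 pos [0.4471 0.1383 0.1188] F [ 0.8632 -0.7031 -0.1981] w 0.0672552803961025 q6 0.11587985392386431
 shift cm(tool) [-0.0201 -0.0358 -0.1098] turn [0.001  0.0037 0.0003]
 jaw axis [ 0.9985 -0.054   0.0037] x [ 0.0037 -0.0005 -1.    ]
```

Call:
{"fn": "arm_command", "kwargs": {
  "plan": [
    [-2,0,0,0,0.003,0,7],
    [-3,0,0,0,0,0,7],
    [-3,0,0,0,0,0,7],
    [-1.5,0,0,0,0,0,7],
    [0,-2.5,0.6,0,0,0,7],
    [0,-4,1,0,0,0,7],
    [0,-4,1,0,0,0,7],
    [0,-4,1,0,0,0,7],
    [0,-3.5,0.9,0,0,0,7],
    [0,0,0,0,0,0,7],
    [0,0,0,0,0,0,7]
  ]
}}

```text
time: 18.58
position: [0.4826, -0.0481, 0.2168]
tool_rot: [0.018, 0.707, -0.018, 0.707]
ft_force: [0.1, -0.6, 0.7]
grip_width: 0.07
```

```bash
python3 - <<'E'
from h import *
delta([.483,-.048,.15],-.055)
p,d=optics.camera("side"); cv2.imwrite("pics/side6.png",p[120:360,170:390].repeat(2,0).repeat(2,1))
E
```

```text
t 18.575 pos [ 0.4826 -0.0481  0.2168] F [ 0.0888 -0.573   0.7388] w 0.06998239875450996 q6 -0.27856087049361206
 shift cm(tool) [6.684  0.016  0.0389] turn [ 0.0029  0.0004 -0.0001]
 jaw axis [ 0.9986 -0.0521  0.0004] x [ 0.0004  0.0001 -1.    ]
```

View pics/side6.png

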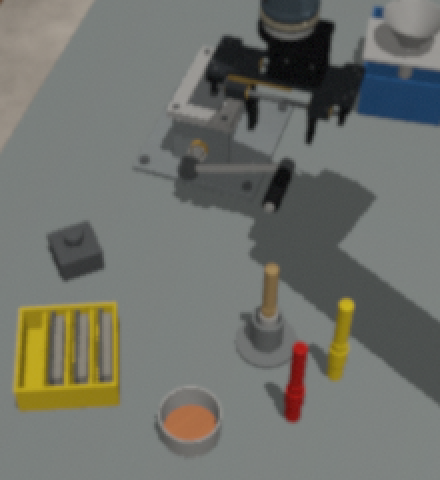

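The brush stands in its cup at (270,300) and red, yellow, pot and weight are unmoved. The fingers are above the black handle at (278,185). I descend and pinch it.

Call:
{"fn": "arm_command", "kwargs": {
  "plan": [
    [3,0.4,0,0,0,0,7],
    [3,0,0,0,0,0,7],
    [2.5,0,0,0,0,0,7],
    [2,0,0,0,0,0,7],
    [0,0,0,0,0,0,7]
  ]
}}

```text
time: 19.25
position: [0.4824, -0.0376, 0.1103]
tool_rot: [0.015, 0.706, -0.015, 0.708]
ft_force: [0.2, 1.1, 0.1]
grip_width: 0.0699
```

```bash
python3 -c "
from h import *
delta([.4833,-.043,.087],-.055)"
```

```text
t 19.25 pos [ 0.4824 -0.0376  0.1103] F [0.1524 1.0586 0.1012] w 0.06994034040005856 q6 -0.2684184972036779
 shift cm(tool) [ 2.332  -0.5386  0.103 ] turn [ 0.0124  0.0022 -0.0005]
 jaw axis [ 0.9991 -0.0426  0.0022] x [ 0.0022  0.0004 -1.    ]
```

Call:
{"fn": "arm_command", "kwargs": {
  "plan": [
    [1.2,-0.5,0.1,0.012,0,0,7],
    [1.1,0,0,0,0,0,7],
    [0,0,0,0,0,0,7],
    [0,0,0,0,0,0,1],
    [0,0,0,0,0,0,1],
    [0,0,0,0,0,0,1],
    [0,0,0,0,0,0,1],
    [0,0,0,0,0,0,1],
    [0,0,0,0,0,0,1]
  ],
  "grip_force": 45
}}

```text
time: 20.38
position: [0.4837, -0.0424, 0.0883]
tool_rot: [0.019, 0.705, -0.019, 0.708]
ft_force: [-1.8, -1.3, -1.0]
grip_width: 0.0251
```

```bash
python3 - <<'E'
from h import *
delta([.4833,-.043,.087],-.055)
c=np.array([.624,-.221,.0]); M=np.array([[.9985,.055,0],[-.055,.9985,0],[0,0,1]])
th=np.linspace(0,1.22,13); a=np.radians(20)+th
w=np.array([c+M@[-.16*np.cos(t),.17,.05+.16*np.sin(t)] for t in a]); print(w)
G=goal_rot(-.055); print("tool steps cm",np.diff(w,axis=0)@G*100)
E
```

```text
t 20.375 pos [ 0.4837 -0.0424  0.0883] F [-1.7843 -1.3454 -0.9917] w 0.025129187870713273 q6 -0.2657285267191387
 shift cm(tool) [ 0.1301 -0.0647 -0.0386] turn [0.0016 0.0043 0.0006]
 jaw axis [ 0.9986 -0.0533  0.0043] x [ 0.0043 -0.0008 -1.    ]
[[ 0.4832 -0.043   0.1047]
 [ 0.4895 -0.0433  0.1197]
 [ 0.4974 -0.0438  0.134 ]
 [ 0.5066 -0.0443  0.1473]
 [ 0.5171 -0.0449  0.1597]
 [ 0.5288 -0.0455  0.171 ]
 [ 0.5416 -0.0462  0.181 ]
 [ 0.5553 -0.047   0.1896]
 [ 0.5699 -0.0478  0.1968]
 [ 0.5851 -0.0486  0.2025]
 [ 0.6008 -0.0495  0.2066]
 [ 0.6169 -0.0503  0.2091]
 [ 0.6331 -0.0512  0.21  ]]
tool steps cm [[-1.4977 -0.      0.633 ]
 [-1.4257 -0.      0.7818]
 [-1.339  -0.      0.9224]
 [-1.2385 -0.      1.0536]
 [-1.1251 -0.      1.1738]
 [-1.0002 -0.      1.282 ]
 [-0.8649 -0.      1.3769]
 [-0.7207 -0.      1.4575]
 [-0.5691 -0.      1.5231]
 [-0.4116 -0.      1.573 ]
 [-0.2498 -0.      1.6067]
 [-0.0854 -0.      1.6237]]
```

Gripped at 25 mm opening. Now along the arc in pieces.

Call:
{"fn": "arm_command", "kwargs": {
  "plan": [
    [-1.5,0,0.63,0,0.004,0,1],
    [-1.43,0,0.78,0,0,0,1],
    [-1.34,0,0.92,0,0,0,1],
    [0,0,0,0,0,0,1]
  ]
}}

```text
time: 20.88
position: [0.5055, -0.0436, 0.1294]
tool_rot: [0.019, 0.709, -0.019, 0.705]
ft_force: [-0.4, -1.7, -5.0]
grip_width: 0.0251
```

```bash
cat >> h.py <<'E'
def lever():
    o=robot.get_obs(); M=R.from_quat(o["tool_rot"]).as_matrix(); g=o["position"]-.019*M[:,0]
    d=g-np.array([.624,-.221,0]); N=np.array([[.9985,.055,0],[-.055,.9985,0],[0,0,1]]); n=N.T@d
    th=np.arctan2(n[2]-.05,-n[0])-np.radians(20); r=np.hypot(n[2]-.05,n[0])
    print("t",o["time"],"nest pos",n,"theta",th,"r",r,"F",o["ft_force"],"w",o["grip_width"],"turn",R.from_matrix(M.T@goal_rot(-.055)).as_rotvec())
    for t in np.linspace(th,1.22,7)[1:]:
        a=t+np.radians(20); q=np.array([-.16*np.cos(a),.17,.05+.16*np.sin(a)]); print(M.T@(N@(q-n))*100)
        n=q
E
python3 -c "
from h import *
lever()"
```

```text
t 20.875 nest pos [-0.128   0.1706  0.1484] theta 0.30627083472904154 r 0.16149223046301525 F [-0.3937 -1.671  -4.9573] w 0.025126542834128036 turn [ 0.0021 -0.0047  0.0002]
[-1.7288 -0.0644  1.7361]
[-1.5528 -0.0042  1.8747]
[-1.2504 -0.0046  2.0886]
[-0.9191 -0.0049  2.2541]
[-0.5665 -0.005   2.3674]
[-0.2008 -0.0051  2.426 ]
```

Tracking well (−5 N spring load). I continue.

Call:
{"fn": "arm_command", "kwargs": {
  "plan": [
    [-1.3,0,1,0,-0.004,0,1],
    [-1.2,0,1.1,0,0,0,1],
    [-1.1,0,1.25,0,0,0,1],
    [-0.95,0,1.35,0,0,0,1],
    [0,0,0,0,0,0,1]
  ]
}}

```text
time: 21.5
position: [0.5471, -0.0459, 0.1686]
tool_rot: [0.019, 0.712, -0.018, 0.702]
ft_force: [-3.2, -1.0, -0.9]
grip_width: 0.0251
```

```bash
python3 -c "
from h import *
lever()"
```

```text
t 21.5 nest pos [-0.0861  0.1706  0.1876] theta 0.6627435011335967 r 0.1623554675727382 F [-3.1802 -1.0062 -0.899 ] w 0.025102305330898203 turn [ 0.0028 -0.0144 -0.0003]
[-0.5491 -0.0599  1.4116]
[-0.6247 -0.0036  1.3478]
[-0.497  -0.0038  1.3999]
[-0.365 -0.004  1.44 ]
[-0.2299 -0.0041  1.4676]
[-0.0928 -0.0042  1.4826]
```

Call:
{"fn": "arm_command", "kwargs": {
  "plan": [
    [-0.7,0,1.4,0,-0.01,0,1],
    [-0.6,0,1.45,0,-0.004,0,1],
    [-0.5,0,1.5,0,0,0,1],
    [-0.36,0,1.5,0,0,0,1],
    [0,0,0,0,0,0,1]
  ]
}}

```text
time: 22.12
position: [0.59, -0.0484, 0.1882]
tool_rot: [0.018, 0.719, -0.018, 0.695]
ft_force: [-2.7, -0.8, -1.4]
grip_width: 0.0255
```

```bash
python3 -c "
from h import *
lever()"
```

```text
t 22.125 nest pos [-0.0428  0.1705  0.2072] theta 0.9560977367948862 r 0.1629072650228321 F [-2.7311 -0.7729 -1.4045] w 0.0254919569586777 turn [ 0.0045 -0.0337  0.0005]
[ 0.0851 -0.0497  0.7623]
[-0.1627 -0.0032  0.6846]
[-0.1325 -0.0032  0.6911]
[-0.102  -0.0032  0.6963]
[-0.0713 -0.0032  0.7001]
[-0.0404 -0.0032  0.7025]
```

Call:
{"fn": "arm_command", "kwargs": {
  "plan": [
    [-0.2,0,1.4,0,-0.034,0,1],
    [-0.25,0,1.4,0,-0.01,0,1],
    [-0.15,0,1,0,0,0,1],
    [0,0,0,0,0,0,1],
    [0,0,0,0,0,0,1]
  ]
}}

```text
time: 22.75
position: [0.6229, -0.0502, 0.1938]
tool_rot: [0.017, 0.707, -0.018, 0.707]
ft_force: [-4.3, -1.0, 3.5]
grip_width: 0.0247
```

```bash
python3 - <<'E'
from h import *
lever()
for n in("side","top"):
    p,d=optics.camera(n); cv2.imwrite(f"pics/{n}7.png",p); np.save(f"pics/{n}7.npy",d)
a=cv2.resize(cv2.imread("pics/side7.png")[130:230,220:340],(480,400),interpolation=2)
b=cv2.resize(cv2.imread("pics/top7.png")[140:260,290:410],(300,300),interpolation=2)
cv2.imwrite("pics/fin7.png",np.hstack([a,np.vstack([b,np.zeros((100,300,3),np.uint8)])]))
E
```

```text
t 22.75 nest pos [-0.0105  0.1705  0.2128] theta 1.1573169821063367 r 0.1630935660713774 F [-4.323  -0.9546  3.5061] w 0.024712046988471886 turn [0.0048 0.0009 0.0009]
[ 0.299  -0.0461  0.1863]
[-0.008  -0.0008  0.167 ]
[-0.0062 -0.0008  0.167 ]
[-0.0045 -0.0008  0.1671]
[-0.0028 -0.0008  0.1671]
[-0.001  -0.0008  0.1672]
```

View pics/fin7.png

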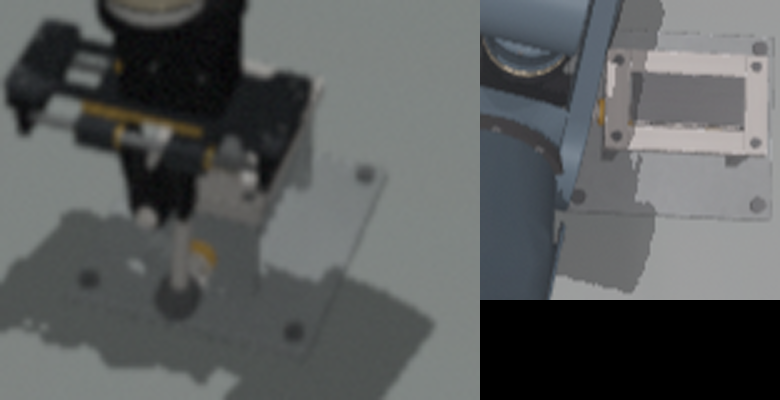

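```bash
python3 - <<'E'
from h import *
from scipy.optimize import least_squares as L
P=np.array([(-.1499,.1073),(-.128,.1484),(-.0861,.1876),(-.0428,.2072),(-.0105,.2128)])
print(L(lambda c:np.hypot(*(P-c).T)-.16,[0,.05]).x,L(lambda c:np.hypot(*(P-c[:2]).T)-c[2],[0,.05,.16]).x)
# hub (collar) and rod direction from the side picture: hub px, rod/handle px -> plane of the lever
n="side"; o,M,r=rays(n,[[220+178/4,130+299/4],[220+181/4,130+225/4],[220+147/4,130+216/4]])
N=np.array([[.9985,.055,0],[-.055,.9985,0],[0,0,1]]); w=(N.T@(r@M.T).T).T; oo=N.T@(o-[.624,-.221,0])
for k,y in((0,.127),(1,.12),(2,.2)): print(oo+w[k]*(y-oo[1])/w[k,1])
d=np.load("pics/top7.npy"); g=np.mgrid[350:380,172:186].reshape(2,-1).T; print("pad z",np.median(cloud("top",d,g)[:,2]))
E
```

```text
[0.0006 0.0532] [0.0006 0.0533 0.1599]
[-0.0048  0.127   0.0572]
[-0.0059  0.12    0.1287]
[-0.013  0.2    0.213]
pad z 0.1329674183886631
```

The circle fit of the pinch points gives the axis at nest x = +0.6 mm and radius 159.9 mm, so about 11 mm is left.

Call:
{"fn": "arm_command", "kwargs": {
  "plan": [
    [0,0,0.7,0,0,0,1],
    [0,0,0.5,0,0,0,1],
    [0,0,0,0,0,0,1],
    [0,0,0,0,0,0,1]
  ]
}}

```text
time: 23.35
position: [0.6352, -0.0509, 0.1941]
tool_rot: [0.017, 0.706, -0.018, 0.707]
ft_force: [-4.1, -1.2, 4.1]
grip_width: 0.0253
```

```bash
python3 -c "
from h import *
lever()"
```

```text
t 23.35 nest pos [0.0018 0.1704 0.2131] theta 1.2327853317001178 r 0.16313274813939543 F [-4.0673 -1.1636  4.1036] w 0.025278658459011543 turn [0.0049 0.0015 0.0012]
[ 0.3129 -0.0436 -0.0382]
[-0.0003  0.0002 -0.0341]
[-0.0002  0.0002 -0.0341]
[-0.0002  0.0002 -0.0341]
[-0.0001  0.0002 -0.0341]
[-0.      0.0002 -0.0341]
```

```bash
python3 - <<'E'
from h import *
p,d=optics.camera("side"); q,e=optics.camera("top")
g=np.mgrid[355:380,172:186].reshape(2,-1).T; print("pad z",np.median(cloud("top",e,g)[:,2]))
cv2.imwrite("pics/fin8.png",np.hstack([cv2.resize(p[110:350,160:400],(500,500),interpolation=2),cv2.resize(p[140:220,250:290],(250,500),interpolation=2)]))
lever()
E
```

```text
pad z 0.13316430819894776
t 23.45 nest pos [0.0018 0.1704 0.2132] theta 1.2329086189046412 r 0.1631610501741932 F [-2.502  -0.624   3.3291] w 0.024835224911656895 turn [0.0048 0.0017 0.0012]
[ 0.3157 -0.0426 -0.0387]
[-0.0003  0.0002 -0.0344]
[-0.0003  0.0002 -0.0344]
[-0.0002  0.0002 -0.0344]
[-0.0001  0.0002 -0.0344]
[-0.      0.0002 -0.0344]
```

View pics/fin8.png

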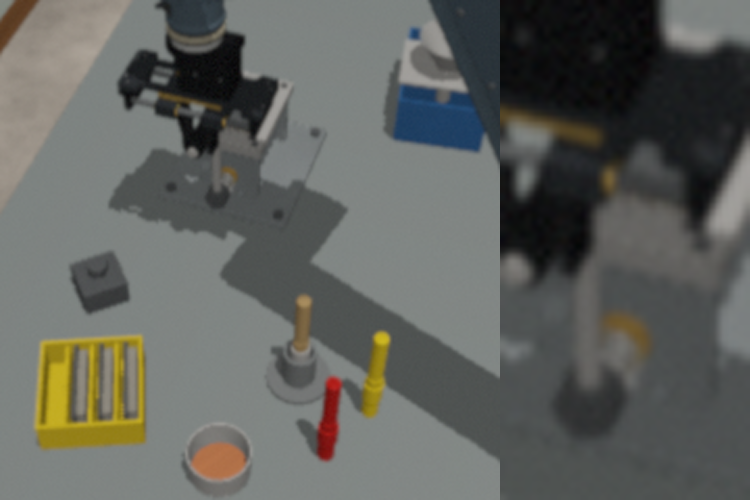

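The lever is upright at (217,175), held by the fingers. The pad is raised to 0.133 m and the brush stands in its cup at (302,335). The others are in place, so I hand in.

```bash
python3 -c "
from rig import workorder; print(workorder.hand_in())"
```

```text
the job is handed in; nothing more can be done
None
```

The job is done and handed in at about 23.5 s of the 61 s allowed; the hand-in gave no verdict.

- **Dip:** I took the wooden brush from the grey cup. I lowered its tip to about 4 mm above the counter, near the pot floor. A picture taken 3 mm before the deepest point showed the bristles in the paste.
- **Dab:** I pressed the bristles near the middle of the pad back until the wrist felt about 19 N. I took no picture of the pad back to check for a paste mark.
- **Return:** The brush is back in its cup, and the last picture shows it standing upright.
- **Lever:** I pinched the black handle and turned the lever up its arc, and I am still holding it with 45 N of grip.
    - **Angle:** a circle fitted to the pinch positions on the way up puts the handle 1.2 mm past straight up, about 0.4°.
    - **Pad height:** the depth camera reads the pad at 133 mm, against 132.8 mm expected at highest lift.
    - **Wrist force at the end:** it was about 4 N.

**Disagreement:** the height at which I hold the handle reads about 3 mm above the described circle. The fitted radius of 159.9 mm matches the stated 160 mm, so I take this as a height offset in the pinch or the calibration.

**Other things on the counter:** in the last picture the red and yellow look-alikes, pot, weight, holder and bin look unmoved. The copper drift was outside that crop, and the arm stayed clear of it.

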